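Snap a headphone hook onto a sprung desk rail, up against its stop

ROBOT

A 7-joint arm with a two-finger parallel gripper is mounted at the origin on the work surface. World frame = base frame: x ahead of the robot, y to its left, z up, the work surface at z = 0. Lengths are in m, angles in rad, forces in N, time in s.
With the tool pointing down it reaches from about 0.425 to 0.925 m from the base axis. Payload 6.8 kg.
Tool frame: the origin (TCP) lies midway between the tips of the shut fingers; the grasp point (between the pads) lies 19 mm behind it; z points along the fingers, y is the line along which they close (so a half turn about z gives the same grasp; the last joint's range is limited). The gripper opens to 85 mm and grips with 20 to 120 N. Pads are 22 mm wide; open, the fingers measure 114 mm over their backs; the gripper's body (76 mm by 85 mm) begins 54 mm behind the grasp point. The pads swing forward as they close: fully open they stand 13 mm farther back than shut.
Start: joints at [1.178, 0.477, 0.022, 1.555, -0.011, 1.109, -0.083], TCP at [0.19, -0.648, 0.231] pointing down, gripper open.
Joint ranges: [-2.96, 2.96], [-0.34, 2.1], [-1.41, 1.46], [0.24, 2.44], [-1.37, 4.51], [0.17, 1.92], [-2.96, 2.96]. Speed limits (rad/s): [2.39, 2.39, 3.14, 3.14, 3.14, 3.14, 3.14].

INTERFACE

Orientations are given as a rotation vector (axis times angle).
In Python, from bench import get_obs, grab_frame, camera_params, r gives the robot as it stands.
- The arm moves only by the shell command python3 -m jog 'ROWS' [FORCE]. ROWS is JSON, a list of rows, each an object of numbers: "rx", "ry", "rz": the turn, a rotation vector about the world's x, y, z scaled (see below); "x", "y", "z": the shift along the world's x, y, z scaled (see below); "jaw": the opening, from -1 (shut) to 1 (fully open). In form: [{"rx": .., "ry": .., "rz": .., "x": .., "y": .., "z": .., "jaw": ..}, ...]. A call has 1 to 8 rows; each row shifts and turns the commanded pose from where the row before left it; what a row does not reach is not made up. The controller multiplies each number of a shift by 60 mm and each number of a turn by 10 degrees. A row lasts 1/8 s, in which the tool goes at most 62.5 mm and 10.7 degrees, less where a joint would pass 70% of its speed; a pose out of reach is approached as far as the arm can. A call with a number of a shift or a turn outside -1 to 1 is refused whole. A call with a gripper value outside its range is refused whole. The fingers move at their own pace and stop on an object; FORCE is the grip in N (left out, the last holds). Time passes only in rows, so rows that do not move let the fingers close. It gives the time, the measured TCP pose, the force, the opening and the grip force at its end, in the units of the state.
- get_obs(): the state, without advancing time (a new reading comes with each control period).
- grab_frame(name): name is "scene" or "top" or "wrist"; returns the picture (384x512x3 uint8, red, green, blue); there is no depth.
- camera_params(name): a dict with "fx", "fy", "cx", "cy" (pixels), "k1" (the pictures are not rectified: a ray, as slopes to the right and down, at radius r is drawn at 1 + k1 r^2 times it, then the intrinsics apply), "R" (3x3) and "t" (3): a world point X has camera coordinates R X + t. Camera axes: x right, y down, z forward; pixel columns grow to the right and rows downward; lengths in m; the calibration is good to about 2 mm. A picture is of the moment at which its call begins: read the wrist's pose just before it. camera_params takes no time and is no camera call; for the wrist camera it gives the pose at the moment of the call.
- r.hand_in(): hands the job in; it is judged then, once.
The state is a dict: "clock": time; "joints": joint angles; "qvel": joint speeds; "tau": joint torques, N m; "tcp_pos": TCP position; "orientation": TCP orientation; "contact_force": force on the tool from outside, world axes, zero at the start; "moment": the same for the moment, N m; "grip_width": finger opening in m; "gripper_force": force on a finger pad.
Only numpy, scipy, OpenCV 4.12 (cv2) and the standard library are available. Lean on these libraries where they do the work, as an engineer would, in place of code of your own. Each camera call takes 0.05 s, during which the arm holds its last target. There are 200 camera calls.

TASK

Snap the green clip-on headphone hook down onto the steel rail of the desk stand, between the pen cup and the yellow stop, hook on the far side from the robot and grip tab upright, and leave it fully home and butted up against the stop. The rail is sprung and gives while you press, so do not bottom it out, and do not shove the stop along: touching it is enough, a few millimetres at most. Leave the other things on the desk where they are.

Things in the scene. Friction and masses are not known exactly. Their poses are not given: they have to be found in the camera images.
- clip_tab (a point): Centre of the grip tab of the loose green clip-on hook (80 g), standing on the desk on its arms' feet, mouth down. Tab 16 mm thick (clip's x), 24 (y), 32 high; this point is 54 mm above the feet. 16 mm below it the tab meets the roof, 38 (x) x 24 (y) x 9 mm (z). Pinch the tab across x. z is up, x points to the hook, which reaches 62 mm out, lower than the roof's top.
- clip_bore (a point): Axis of the clip's bore (along y), 37 mm below clip_tab, 17 mm above the feet; on the rail's axis when home. The two sprung arms' lips are about 19 mm apart, the rail 24 mm thick: press straight down, 10 to 22 N, until they snap past its widest point. From first touch the clip goes about 18 mm down over the rail, jumping the last part. Home, it slides along the rail at about 1 to 4 N.
- clip_side (a point): Middle of the +y end face of the clip's roof, 12 mm from the clip's middle along its y, 17 mm above the bore's axis: the face that is to rest against the stop.
- clip_hook (a point): Lowest point of the hook, 46 mm from the bore's axis along the clip's x and 8 mm below it.
- clip: The clip; its origin lies between the feet, 17 mm below clip_bore, axes the same.
- rail_mid (a point): Middle of the rail's axis: a level steel tube, 24 mm in diameter, 350 mm long along its y, 115 mm above the desk at rest, on two sprung posts 160 mm either side of this point. A grey pen cup is already clipped on at y = -125 mm (keep clear below y = -95 mm). x points away from the robot, z up. Place and yaw of the stand vary.
- rail (a joint): How far the rail is pressed down, m: 0 at rest, 0.030 at the end of its travel. It begins to give at about 5 N, then yields 1 mm per 0.8 N.
- stop (a joint): How far the yellow stop was shoved along the rail's +y from where it was set, m (0 to 0.030); friction holds it to about 10 N. Its place is NOT reported: its face that looks to -y stands anywhere 30 to 95 mm to the +y of rail_mid; find it by touch or sight. Two upright prongs, 14 to 23 mm either side of the rail's axis, 7 mm thick, tops 19 mm above that axis (2 mm below the roof of the clip, home).
- scissors: orange-handled scissors, about 180 x 75 x 10 mm, lying on the desk; a bystander. Origin in the middle of its underside.
- eraser: red eraser, 45 x 22 x 14 mm, lying on the desk; a bystander. Origin in the middle of its underside.
- sharpener: metal pencil sharpener, 28 x 18 x 22 mm, lying on the desk; a bystander. Origin in the middle of its underside.
- notebook: black spiral notebook, 150 x 110 x 12 mm, lying on the desk; a bystander. Origin in the middle of its underside.
- hole_punch: grey and black hole punch, 110 x 70 x 52 mm, lying on the desk; a bystander. Origin in the middle of its underside.
- stapler: blue stapler, 140 x 30 x 50 mm, lying on the desk; a bystander. Origin in the middle of its underside.
Not all that is in view belongs to the job. Of the things shaped like the clip, the green one is meant.

How it is judged:
By the outcome, as a careful person would: the job done as asked, in the order asked, and still so for the second after the job is handed in, with the robot touching nothing.
It also fails if it takes over 62 s, if anything falls off the work surface, if the arm or the gripper's body presses on something with over 40 N, if the wrist force passes 120 N, or if a joint passes its speed limit or range.

## Working session

There is one attempt and no reset: what is moved stays moved. The work goes in short steps, Python scripts to look and compute and a shell command to move; the robot and the scene stay as the last step left them, time stands still between calls to the robot, and variables do not carry over. Pictures are saved under pics/ and viewed, at most 13 in all, crops included, and the job is handed in when it is done.

```bash
mkdir -p pics; ls; python3 - <<'E'
from bench import *
import cv2,numpy as np
o=get_obs();print(o)
for n in("scene","top"):
    f=grab_frame(n);cv2.imwrite(f"pics/{n}0.png",f[:,:,::-1]);p=camera_params(n);print(n,p)
E
```

```text
pics
{'clock': 0.0, 'joints': array([ 1.17791104,  0.47784163,  0.02235458,  1.55645082, -0.01149408,
        1.10930742, -0.08312508]), 'qvel': array([ 3.18593837e-04,  9.64792620e-04, -2.76636245e-05, -1.90676127e-03,
       -1.38910244e-03, -1.09792717e-03, -8.63771016e-04]), 'tau': array([-8.97264945e-04, -5.96456265e+01,  1.60772033e+00, -2.81201577e+01,
        1.25164585e-02,  9.48095578e-03, -4.98522738e-06]), 'tcp_pos': array([ 0.18944919, -0.64724702,  0.23029844]), 'orientation': array([-3.10798729e+00, -4.45547791e-01,  6.55485952e-04]), 'contact_force': array([-0.6857682 , -0.01462857,  0.47471492]), 'moment': array([7.00633431e-05, 2.14459324e-02, 9.64379076e-03]), 'gripper_force': 0.0, 'grip_width': 0.0854213820521148}
scene {'fx': 376.1224413482134, 'fy': 376.1224413482134, 'cx': 254.96560224923795, 'cy': 193.73125716583846, 'k1': 0.04002598377169818, 'R': array([[ 0.23606374,  0.97162226, -0.01497015],
       [ 0.78596235, -0.19997009, -0.58504286],
       [-0.57143425,  0.12634143, -0.8108642 ]]), 't': array([-0.12604009, -0.34346127,  1.39547763])}
top {'fx': 392.0180982381365, 'fy': 392.0180982381365, 'cx': 254.51540770383048, 'cy': 188.58229517332444, 'k1': 0.034890146599234735, 'R': array([[ 0.0074855 , -0.99982058,  0.01740069],
       [-0.9842025 , -0.01044449, -0.17673807],
       [ 0.1768881 , -0.01580283, -0.9841041 ]]), 't': array([-0.01842949,  0.51590048,  1.35831182])}
```

View pics/scene0.png

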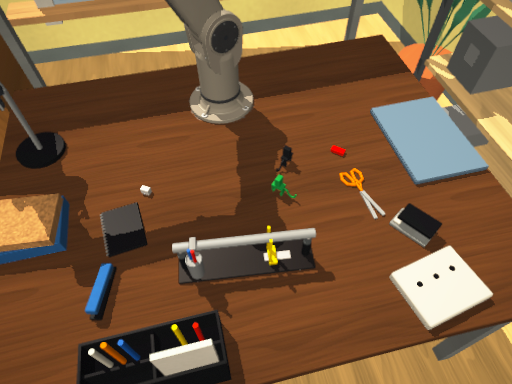

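View pics/top0.png

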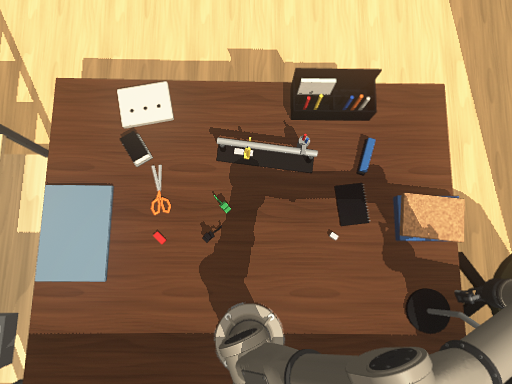

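The scene view shows the green clip at about (281,187), the rail from (175,247) to (315,234), the stop at (270,246) and the cup at (193,257). In the top view the clip is at (222,203), with the hook towards the upper left.

```bash
cat > h.py <<'E'
from bench import *
import cv2,numpy as np
def ray(p,uv):
    d=(np.array(uv,float)-[p['cx'],p['cy']])/[p['fx'],p['fy']]
    s=d.copy()
    for _ in range(20): s=d/(1+p['k1']*(s@s))
    R,t=np.array(p['R']),np.array(p['t'])
    v=R.T@np.array([s[0],s[1],1]); return -R.T@t, v/np.linalg.norm(v)
def onz(p,uv,z):
    c,v=ray(p,uv); return c+v*(z-c[2])/v[2]
def proj(p,X):
    c=np.array(p['R'])@X+p['t']; s=c[:2]/c[2]; s=s*(1+p['k1']*(s@s))
    return s*[p['fx'],p['fy']]+[p['cx'],p['cy']]
def tri(obs):
    A=np.zeros((3,3));b=np.zeros(3)
    for p,uv in obs:
        c,v=ray(p,uv);M=np.eye(3)-np.outer(v,v);A+=M;b+=M@c
    X=np.linalg.solve(A,b)
    return X,[np.linalg.norm((np.eye(3)-np.outer(ray(p,u)[1],ray(p,u)[1]))@(X-ray(p,u)[0])) for p,u in obs]
def mask(f,lo,hi):
    return cv2.inRange(cv2.cvtColor(f,cv2.COLOR_RGB2HSV),lo,hi)
E
python3 - <<'E'
from h import *
im={n:cv2.imread(f"pics/{n}0.png")[:,:,::-1].copy() for n in("scene","top")}
P={n:camera_params(n) for n in im}
for n in im:
    for c,lo,hi in(("green",(50,120,60),(75,255,255)),("yellow",(22,150,120),(33,255,255))):
        m=mask(im[n],lo,hi);k,l,st,ce=cv2.connectedComponentsWithStats(m)
        for i in range(1,k):
            if st[i,4]>15:print(n,c,st[i],ce[i])
c1=cv2.resize(im["scene"][165:285,165:325],None,fx=3.75,fy=3.75,interpolation=cv2.INTER_CUBIC)
c2=cv2.resize(im["top"][125:225,200:330],None,fx=4.6,fy=4.6,interpolation=cv2.INTER_CUBIC)
cv2.imwrite("pics/c1.png",c1[:,:,::-1]);cv2.imwrite("pics/c2.png",c2[:,:,::-1])
E
```

```text
scene green [419   0   4   9  19] [420.31578947   2.78947368]
scene green [427   0   4  10  19] [428.89473684   3.15789474]
scene green [453   0   7   7  26] [455.38461538   2.26923077]
scene green [448   0  30  33 263] [463.15969582  11.23574144]
scene green [469   5  21  14 151] [479.80794702  12.37748344]
scene green [271 174  26  24 201] [280.05970149 185.50248756]
scene yellow [267 225   4   8  31] [268.4516129  228.61290323]
scene yellow [266 239  12  26 195] [271.44615385 252.69230769]
scene yellow [171 324  16  21 120] [177.89166667 333.775     ]
top green [214 195  17  18  87] [223.5862069  205.36781609]
top yellow [315  94   8  16  44] [318.47727273 100.72727273]
top yellow [244 147   7  12  62] [246.75806452 152.72580645]
```

View pics/c1.png

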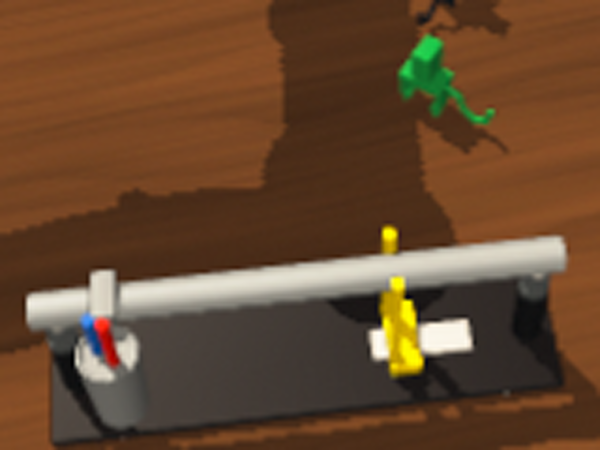

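View pics/c2.png

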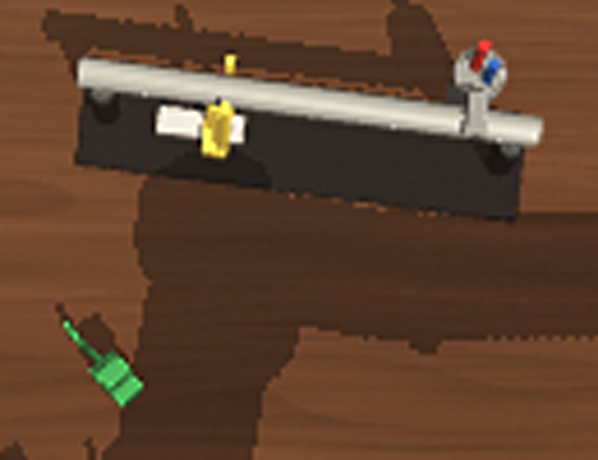

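```bash
python3 - <<'E'
from h import *
S=camera_params("scene");T=camera_params("top")
s=lambda x,y:(165+x/3.75,165+y/3.75); t=lambda x,y:(200+x/4.6,125+y/4.6)
E1=tri([(S,s(31,311)),(T,t(541,131))]);E2=tri([(S,s(563,255)),(T,t(80,72))]);print(E1,E2)
a=onz(T,t(541,131),.115);b=onz(T,t(80,72),.115);print("rail top-only",a,b,np.linalg.norm(b-a))
a=onz(S,s(31,311),.115);b=onz(S,s(563,255),.115);print("rail scene-only",a,b,np.linalg.norm(b-a))
print("tabtop scene",onz(S,s(430,44),.070)); print("tab mid top",onz(T,t(117,378),.06))
print("hook",tri([(S,s(491,115)),(T,t(66,323))]))
print("stop scene",onz(S,s(397,283),.134),onz(S,s(390,232),.134),"top",onz(T,t(220,107),.134),onz(T,t(231,60),.134))
p=camera_params("wrist");print(p['t'],get_obs()['tcp_pos'], -np.array(p['R']).T@p['t'])
E
```

```text
(array([ 0.63030102, -0.22833364,  0.11256667]), [np.float64(0.0024811838178446875), np.float64(0.002481183817844675)]) (array([0.67354789, 0.11978967, 0.10968448]), [np.float64(0.0019126628737311724), np.float64(0.0019126628737311784)])
rail top-only [ 0.62958124 -0.23040738  0.115     ] [0.6713448  0.11749543 0.115     ] 0.35040057301558997
rail scene-only [ 0.63208    -0.22553146  0.115     ] [0.6766177 0.1201216 0.115    ] 0.34851061070078637
tabtop scene [0.45047979 0.09523244 0.07      ]
tab mid top [0.44614703 0.08807534 0.06      ]
hook (array([0.49474377, 0.13281867, 0.02219222]), [np.float64(0.0015418933007443002), np.float64(0.0015418933007442703)])
stop scene [0.68017406 0.00561519 0.134     ] [0.64272293 0.01098489 0.134     ] top [0.63992503 0.01154197 0.134     ] [0.67628842 0.00371404 0.134     ]
[-0.67487577 -0.03614359  0.38001124] [ 0.18951519 -0.64730184  0.23042794] [ 0.25840516 -0.62790975  0.37433718]
```

```bash
python3 -m jog '[{"x":0.75,"y":0.6,"rz":1},{"x":0.75,"y":0.6,"rz":1},{"x":0.75,"y":0.6,"rz":1},{"x":0.75,"y":0.6,"rz":1},{"x":0.3,"y":0.95,"rz":1},{"x":0.3,"y":0.95,"rz":1},{"x":0.3,"y":0.95,"rz":1},{"x":0.3,"y":0.95,"rz":1}]'
python3 -m jog '[{"y":0.87,"rz":0.5},{"y":0.87,"rz":0.5},{"y":0.87,"rz":0.5},{"y":0.87,"rz":0.5},{"y":0.87,"rz":0.5},{"y":0.87,"rz":0.5},{"y":0.87,"rz":0.5},{}]'
```

```text
validation failed for argument at $[0]...
validation failed for argument at $[0]...
```

```bash
python3 -m jog '[{"rx":0,"ry":0,"rz":1,"x":0.75,"y":0.6,"z":0,"jaw":1},{"rx":0,"ry":0,"rz":1,"x":0.75,"y":0.6,"z":0,"jaw":1},{"rx":0,"ry":0,"rz":1,"x":0.75,"y":0.6,"z":0,"jaw":1},{"rx":0,"ry":0,"rz":1,"x":0.75,"y":0.6,"z":0,"jaw":1},{"rx":0,"ry":0,"rz":1,"x":0.3,"y":0.95,"z":0,"jaw":1},{"rx":0,"ry":0,"rz":1,"x":0.3,"y":0.95,"z":0,"jaw":1},{"rx":0,"ry":0,"rz":1,"x":0.3,"y":0.95,"z":0,"jaw":1},{"rx":0,"ry":0,"rz":1,"x":0.3,"y":0.95,"z":0,"jaw":1}]'
```

```text
clock: 1.1
tcp_pos: [0.4418, -0.2739, 0.2311]
orientation: [-2.089, -2.346, 0.0]
contact_force: [0.5, -0.2, 0.3]
grip_width: 0.0853
gripper_force: 0.0
```

```bash
python3 -m jog '[{"rx":0,"ry":0,"rz":0.5,"x":0,"y":0.87,"z":0,"jaw":1},{"rx":0,"ry":0,"rz":0.5,"x":0,"y":0.87,"z":0,"jaw":1},{"rx":0,"ry":0,"rz":0.5,"x":0,"y":0.87,"z":0,"jaw":1},{"rx":0,"ry":0,"rz":0.5,"x":0,"y":0.87,"z":0,"jaw":1},{"rx":0,"ry":0,"rz":0.5,"x":0,"y":0.87,"z":0,"jaw":1},{"rx":0,"ry":0,"rz":0.5,"x":0,"y":0.87,"z":0,"jaw":1},{"rx":0,"ry":0,"rz":0.5,"x":0,"y":0.87,"z":0,"jaw":1},{"rx":0,"ry":0,"rz":0,"x":0,"y":0,"z":0,"jaw":1}]'
python3 - <<'E'
from h import *
p=camera_params("wrist");f=grab_frame("wrist")
cv2.imwrite("pics/w1.png",f[:,:,::-1]);np.save("w1.npy",p,allow_pickle=True)
m=mask(f,(50,120,40),(75,255,255));k,l,st,ce=cv2.connectedComponentsWithStats(m);print(st[1:],ce[1:])
i=1+np.argmax(st[1:,4]);ys,xs=np.nonzero(l==i)
E
```

```text
clock: 2.1
tcp_pos: [0.4411, 0.0938, 0.2316]
orientation: [-1.283, -2.867, -0.003]
contact_force: [-0.3, -0.6, -0.0]
grip_width: 0.0857
gripper_force: 0.0
[[246 161  66  22 502]] [[271.9123506  171.28486056]]
```

View pics/w1.png

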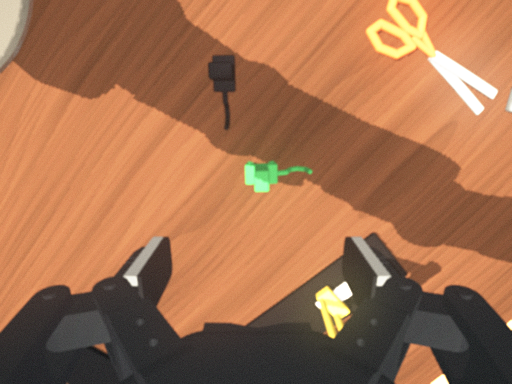

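The view shows the green clip at (262,176) with its hook reaching right to (310,172). I'll take a crop with the predicted key points overlaid.

```bash
python3 - <<'E'
from h import *
p=np.load("w1.npy",allow_pickle=True).item()
im=cv2.imread("pics/w1.png")[150:205,230:320]
c=cv2.resize(im,None,fx=8,fy=8,interpolation=cv2.INTER_CUBIC)
o=np.array([.448,.0915,0]);a=np.radians(41);R=np.array([[np.cos(a),-np.sin(a),0],[np.sin(a),np.cos(a),0],[0,0,1]])
for x in(-.008,.008):
  for y in(-.012,.012):
    for z,col in((.070,(255,0,0)),(.038,(0,0,255))):
      u=proj(p,o+R@[x if z>.05 else x*19/8,y,z]);print(x,y,z,u.round(1))
      cv2.circle(c,tuple(int(round(v)) for v in ((u-[230,150]+.5)*8)),4,col,-1)
print("hooktip",proj(p,o+R@[.062,0,.02]))
cv2.imwrite("pics/w1c.png",c)
E
```

```text
-0.008 -0.012 0.07 [252.4 187.9]
-0.008 -0.012 0.038 [243.5 180.3]
-0.008 0.012 0.07 [252.6 166.2]
-0.008 0.012 0.038 [243.5 160.4]
0.008 -0.012 0.07 [267.1 188.1]
0.008 -0.012 0.038 [275.4 180.7]
0.008 0.012 0.07 [267.6 166.4]
0.008 0.012 0.038 [276.  160.8]
hooktip [309.32294836 168.08784998]
```

View pics/w1c.png

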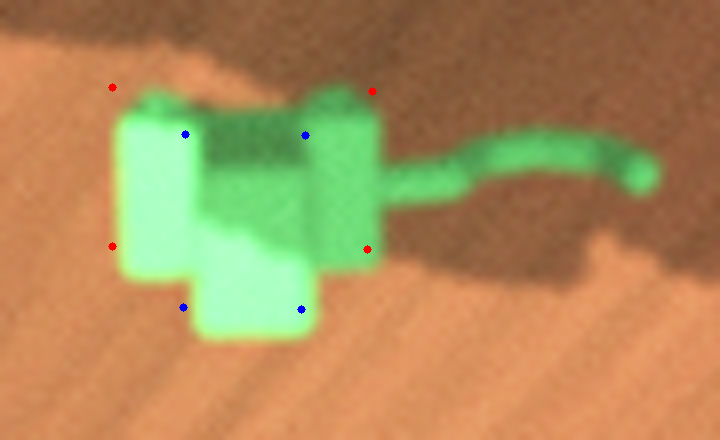

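```bash
python3 -m jog '[{"rx":0,"ry":0,"rz":0,"x":0.17,"y":-0.07,"z":-0.8,"jaw":1},{"rx":0,"ry":0,"rz":0,"x":0,"y":0,"z":-0.8,"jaw":1},{"rx":0,"ry":0,"rz":0,"x":0,"y":0,"z":-0.8,"jaw":1},{"rx":0,"ry":0,"rz":0,"x":0,"y":0,"z":-0.7,"jaw":1},{"rx":0,"ry":0,"rz":0,"x":0,"y":0,"z":0,"jaw":1}]' 30
python3 - <<'E'
from h import *
f=grab_frame("wrist")
cv2.imwrite("pics/w2.png",f[:,:,::-1])
E
```

```text
clock: 2.78
tcp_pos: [0.4494, 0.0833, 0.0429]
orientation: [-1.295, -2.856, 0.007]
contact_force: [-0.1, -0.3, 0.9]
grip_width: 0.0859
gripper_force: 0.0
```

View pics/w2.png

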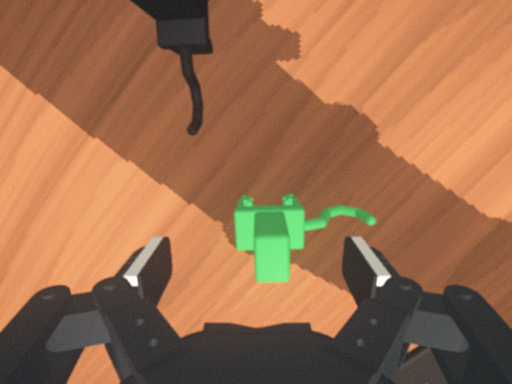

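The view shows the clip between the fingers, with the tab top ending at (255–290, 282). I'll check the estimate against this view.

```bash
python3 - <<'E'
from h import *
p=camera_params("wrist")
def pts(o,yaw):
    a=np.radians(yaw);R=np.array([[np.cos(a),-np.sin(a),0],[np.sin(a),np.cos(a),0],[0,0,1]])
    return np.array([proj(p,np.array(o)+R@q) for q in [(-.008,-.012,.07),(.008,-.012,.07),(-.019,.012,.038),(.019,.012,.038),(-.019,-.012,.029),(.019,-.012,.029)]])
obs=np.array([(256,282),(290,282),(236.5,206),(303,206),(238,250),(303,248)],float)
from scipy.optimize import least_squares
r_=least_squares(lambda v:(pts((v[0],v[1],0),v[2]*100)-obs).ravel(),[.4514,.0895,.41])
print(r_.x, r_.fun.reshape(-1,2).round(1));print(pts((.4514,.0895,0),41).round(1),get_obs()['tcp_pos'])
E
```

```text
[0.45552953 0.09036422 0.4236857 ] [[ 0.2  0.9]
 [ 0.2  0.3]
 [-1.   5.4]
 [ 1.7  4.2]
 [ 0.3 -6.6]
 [-1.7 -5.8]]
[[247.7 278.8]
 [281.9 278.9]
 [229.2 207.1]
 [298.7 207.4]
 [231.6 239.6]
 [294.9 239.8]] [0.45100911 0.08410504 0.04475048]
```

```bash
python3 -m jog '[{"rx":0,"ry":0,"rz":0,"x":0.08,"y":0.1,"z":0,"jaw":1},{"rx":0,"ry":0,"rz":0,"x":0,"y":0,"z":0,"jaw":0},{"rx":0,"ry":0,"rz":0,"x":0,"y":0,"z":0,"jaw":-0.4},{"rx":0,"ry":0,"rz":0,"x":0,"y":0,"z":0,"jaw":-1},{"rx":0,"ry":0,"rz":0,"x":0,"y":0,"z":0,"jaw":-1},{"rx":0,"ry":0,"rz":0,"x":0,"y":0,"z":0,"jaw":-1}]' 60
```

```text
clock: 3.58
tcp_pos: [0.4565, 0.0913, 0.0452]
orientation: [-1.295, -2.862, 0.0]
contact_force: [-0.5, 0.2, -0.4]
grip_width: 0.0149
gripper_force: 62.5
```

```bash
python3 -m jog '[{"rx":0,"ry":0,"rz":0,"x":0,"y":0,"z":0,"jaw":-1},{"rx":0,"ry":0,"rz":0,"x":0,"y":0,"z":0,"jaw":-1},{"rx":0,"ry":0,"rz":0,"x":0,"y":0,"z":0,"jaw":-1}]' 90
```

```text
clock: 3.95
tcp_pos: [0.4566, 0.0913, 0.0453]
orientation: [-1.295, -2.862, 0.0]
contact_force: [-0.1, -0.8, 1.0]
grip_width: 0.0143
gripper_force: 90.5
```

```bash
python3 -m jog '[{"rx":0,"ry":0,"rz":0,"x":0,"y":0,"z":0.9,"jaw":-1},{"rx":0,"ry":0,"rz":0,"x":0,"y":0,"z":0.9,"jaw":-1},{"rx":0,"ry":0,"rz":0,"x":0,"y":0,"z":0.9,"jaw":-1},{"rx":0,"ry":0,"rz":-0.97,"x":0.66,"y":-0.43,"z":0,"jaw":-1},{"rx":0,"ry":0,"rz":-0.97,"x":0.66,"y":-0.43,"z":0,"jaw":-1},{"rx":0,"ry":0,"rz":-0.97,"x":0.66,"y":-0.43,"z":0,"jaw":-1},{"rx":0,"ry":0,"rz":-0.97,"x":0.66,"y":-0.43,"z":0,"jaw":-1},{"rx":0,"ry":0,"rz":-0.97,"x":0.66,"y":-0.43,"z":0,"jaw":-1}]'
python3 -m jog '[{"rx":0,"ry":0,"rz":0,"x":0,"y":0,"z":0,"jaw":-1},{"rx":0,"ry":0,"rz":0,"x":0,"y":0,"z":0,"jaw":-1}]'
python3 - <<'E'
from h import *
o=get_obs();p=camera_params("wrist");f=grab_frame("wrist")
print(o['tcp_pos'],o['orientation'],o['contact_force'],o['grip_width'])
# predicted axis & edges of rail overlay
mid=np.array([.6525,-.0545,.115]);a=np.radians(-7.1);ya=np.array([-np.sin(a),np.cos(a),0]);xa=np.array([np.cos(a),np.sin(a),0])
g=f[:,:,::-1].copy()
for y in np.arange(-.17,.176,.01):
    for x in(-.012,.012):
        u=proj(p,mid+xa*x+ya*y)
        if 0<=u[0]<512 and 0<=u[1]<384: cv2.circle(g,tuple(int(round(v)) for v in u),1,(255,0,255),-1)
cv2.imwrite("pics/w3.png",g);cv2.imwrite("pics/w3raw.png",f[:,:,::-1]);np.save("w3.npy",p,allow_pickle=True)
E
```

```text
clock: 4.95
tcp_pos: [0.6556, -0.0385, 0.2068]
orientation: [-2.362, -2.071, 0.001]
contact_force: [0.9, -0.3, -0.5]
grip_width: 0.0146
gripper_force: 90.6
clock: 5.2
tcp_pos: [0.6539, -0.0368, 0.2066]
orientation: [-2.353, -2.079, 0.001]
contact_force: [-0.1, 0.5, -2.1]
grip_width: 0.0147
gripper_force: 90.6
[ 0.65394239 -0.03678645  0.2066484 ] [-2.35328447e+00 -2.07896204e+00  8.89118147e-04] [-0.10544733  0.53167258 -2.07457004] 0.014719854202699126
```

View pics/w3.png

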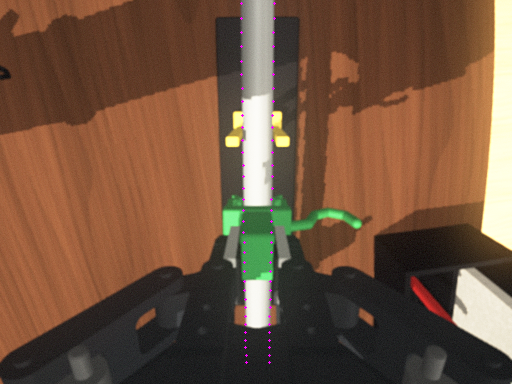

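```bash
python3 - <<'E'
from h import *
p=np.load("w3.npy",allow_pickle=True).item();f=cv2.imread("pics/w3raw.png")[:,:,::-1].copy()
C=-np.array(p['R']).T@p['t'];print("cam",C,"nadir",proj(p,np.array([C[0],C[1],0.])))
g=f.astype(int);sat=g.max(2)-g.min(2)
mid=np.array([.6525,-.0545,.115]);a=np.radians(-7.1);ya=np.array([-np.sin(a),np.cos(a),0]);xa=np.array([np.cos(a),np.sin(a),0])
for row in(30,60,80,100,120,160,180,190,300,312):
    m=(sat[row]<40)&(g[row].min(1)>85);m=m[225:295];xs=np.nonzero(m)[0]+225
    e=[onz(p,(c,row),.115) for c in(xs.min()-.5,xs.max()+.5)]
    print(row,xs.min(),xs.max(),[(round((q-mid)@xa*1e3,1)) for q in e],"y",round((e[0]-mid)@ya*1e3,1))
m=mask(f,(20,120,100),(35,255,255))
k,l,st,ce=cv2.connectedComponentsWithStats(m);print(st[1:][st[1:,4]>10])
for r_ in range(108,150,2):print(r_,np.nonzero(m[r_])[0][[0,-1]] if m[r_].any() else None, m[r_].sum()//255)
for uv in((232,146),(282,146),(232,136),(236,112),(279,112)):print(uv,(((q:=onz(p,uv,.134))-mid)@ya*1e3).round(1),((q-mid)@xa*1e3).round(1))
t=get_obs()['tcp_pos'];print("tcp in rail",(t-mid)@xa,(t-mid)@ya)
m=mask(f,(50,120,40),(75,255,255));
for r_ in(210,220,228,240,255,265,272):
    x=np.nonzero(m[r_,200:300])[0]+200;print(r_,x.min(),x.max())
E
```

```text
cam [0.66330215 0.03347013 0.35062401] nadir [256.98632164 103.16653715]
30 242 273 [np.float64(-11.6), np.float64(12.0)] y 141.6
60 242 273 [np.float64(-11.8), np.float64(12.3)] y 120.4
80 242 273 [np.float64(-12.0), np.float64(12.5)] y 105.9
100 241 273 [np.float64(-12.9), np.float64(12.6)] y 91.0
120 244 271 [np.float64(-10.8), np.float64(11.3)] y 75.8
160 242 272 [np.float64(-12.8), np.float64(12.5)] y 43.8
180 242 272 [np.float64(-13.0), np.float64(12.7)] y 26.9
190 242 272 [np.float64(-13.2), np.float64(12.9)] y 18.2
300 244 278 [np.float64(-13.0), np.float64(20.4)] y -91.5
312 246 269 [np.float64(-11.3), np.float64(12.0)] y -105.5
[[225 111  18  37 238]
 [273 110  17  37 254]]
108 None 0
110 [275 275] 1
112 [233 281] 18
114 [232 282] 4
116 [232 282] 4
118 [233 282] 3
120 [233 281] 3
122 [233 491] 8
124 [233 281] 12
126 [233 281] 16
128 [233 281] 18
130 [232 282] 20
132 [230 284] 24
134 [229 286] 27
136 [226 288] 33
138 [225 289] 11
140 [225 289] 10
142 [225 289] 9
144 [225 289] 7
146 [226 489] 27
148 [489 489] 1
(232, 146) 57.9 -18.7
(282, 146) 57.9 18.4
(232, 136) 65.3 -18.5
(236, 112) 82.5 -15.3
(279, 112) 82.5 15.7
tcp in rail -0.0009932063500494206 0.018136755816112488
210 223 290
220 223 291
228 223 299
240 240 274
255 241 273
265 241 272
272 242 273
```

The rail and clip coincide laterally within about 0.5 mm. The stop face is at roughly +57 mm. Next I descend and press.

```bash
python3 -m jog '[{"rx":0,"ry":0,"rz":0,"x":0,"y":0,"z":-0.35,"jaw":-1},{"rx":0,"ry":0,"rz":0,"x":0,"y":0,"z":-0.35,"jaw":-1},{"rx":0,"ry":0,"rz":0,"x":0,"y":0,"z":0,"jaw":-1}]' 110
python3 -m jog '[{"rx":0,"ry":0,"rz":0,"x":0,"y":0,"z":-0.08,"jaw":-1},{"rx":0,"ry":0,"rz":0,"x":0,"y":0,"z":-0.08,"jaw":-1},{"rx":0,"ry":0,"rz":0,"x":0,"y":0,"z":0,"jaw":-1}]'
```

```text
clock: 5.62
tcp_pos: [0.6535, -0.0374, 0.1629]
orientation: [-2.354, -2.077, 0.003]
contact_force: [0.8, 0.4, -1.3]
grip_width: 0.014
gripper_force: 110.6
clock: 6.0
tcp_pos: [0.6546, -0.0375, 0.1565]
orientation: [2.356, 2.078, -0.0]
contact_force: [-2.9, -0.4, 6.4]
grip_width: 0.0139
gripper_force: 111.7
```

```bash
python3 -m jog '[{"rx":0,"ry":0,"rz":0,"x":0,"y":0,"z":-0.08,"jaw":-1},{"rx":0,"ry":0,"rz":0,"x":0,"y":0,"z":0,"jaw":-1}]'
python3 -m jog '[{"rx":0,"ry":0,"rz":0,"x":0,"y":0,"z":-0.08,"jaw":-1},{"rx":0,"ry":0,"rz":0,"x":0,"y":0,"z":0,"jaw":-1}]'
```

```text
clock: 6.25
tcp_pos: [0.655, -0.0375, 0.1524]
orientation: [2.356, 2.077, 0.001]
contact_force: [-3.8, 0.6, 9.7]
grip_width: 0.0138
gripper_force: 112.2
clock: 6.5
tcp_pos: [0.6553, -0.0373, 0.1477]
orientation: [2.355, 2.077, 0.002]
contact_force: [-2.1, 0.9, 7.6]
grip_width: 0.0138
gripper_force: 112.0
```

```bash
python3 -m jog '[{"rx":0,"ry":0,"rz":0,"x":-0.02,"y":0,"z":-0.08,"jaw":-1},{"rx":0,"ry":0,"rz":0,"x":0,"y":0,"z":0,"jaw":-1}]'
python3 -m jog '[{"rx":0,"ry":0,"rz":0,"x":0,"y":0,"z":-0.05,"jaw":-1},{"rx":0,"ry":0,"rz":0,"x":0,"y":0,"z":0,"jaw":-1}]'
```

```text
clock: 6.75
tcp_pos: [0.6542, -0.0374, 0.142]
orientation: [2.355, 2.077, 0.003]
contact_force: [1.1, 0.6, 5.6]
grip_width: 0.0139
gripper_force: 111.3
clock: 7.0
tcp_pos: [0.6543, -0.0374, 0.1393]
orientation: [2.355, 2.077, 0.002]
contact_force: [-0.7, 0.8, 6.8]
grip_width: 0.0137
gripper_force: 111.6
```

```bash
python3 -m jog '[{"rx":0,"ry":0,"rz":0,"x":0,"y":0,"z":-0.1,"jaw":-1},{"rx":0,"ry":0,"rz":0,"x":0,"y":0,"z":0,"jaw":-1},{"rx":0,"ry":0,"rz":0,"x":0,"y":0,"z":0,"jaw":-1}]'
python3 -m jog '[{"rx":0,"ry":0,"rz":0,"x":0,"y":0,"z":0.09,"jaw":-1},{"rx":0,"ry":0,"rz":0,"x":0,"y":0,"z":0.09,"jaw":-1},{"rx":0,"ry":0,"rz":0,"x":0,"y":0,"z":0,"jaw":-1}]'
```

```text
clock: 7.38
tcp_pos: [0.6543, -0.0374, 0.134]
orientation: [2.355, 2.077, 0.002]
contact_force: [-2.7, -0.7, 10.8]
grip_width: 0.014
gripper_force: 112.3
clock: 7.75
tcp_pos: [0.6539, -0.0377, 0.1431]
orientation: [2.356, 2.077, 0.001]
contact_force: [2.7, 0.6, -0.7]
grip_width: 0.014
gripper_force: 110.6
```

```bash
python3 -m jog '[{"rx":0,"ry":0,"rz":0,"x":0.02,"y":0.165,"z":0,"jaw":-1},{"rx":0,"ry":0,"rz":0,"x":0.02,"y":0.165,"z":0,"jaw":-1},{"rx":0,"ry":0,"rz":0,"x":0,"y":0,"z":0,"jaw":-1}]'
python3 - <<'E'
from h import *
p=camera_params("wrist");f=grab_frame("wrist");o=get_obs();print(o['tcp_pos'],o['contact_force'])
cv2.imwrite("pics/w4.png",cv2.resize(f[90:290,130:400],None,fx=2.9,fy=2.9,interpolation=cv2.INTER_CUBIC)[:,:,::-1])
E
```

```text
clock: 8.12
tcp_pos: [0.656, -0.0155, 0.1428]
orientation: [-2.353, -2.08, -0.002]
contact_force: [2.8, 1.3, -1.4]
grip_width: 0.0141
gripper_force: 110.4
[ 0.65603244 -0.0156384   0.14289658] [ 3.29314477  0.79385304 -2.54938817]
```

View pics/w4.png

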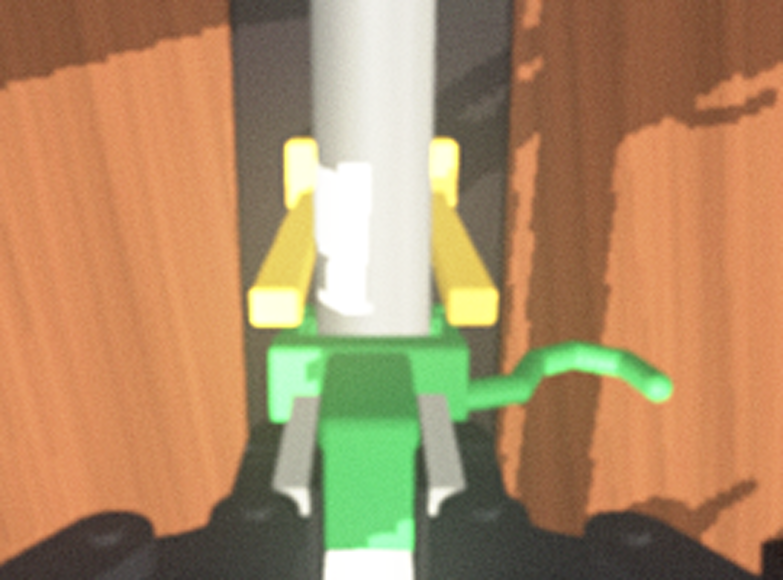

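The clip is about 3–5 mm short of the prongs. I'll creep with force checks.

```bash
for i in 1; do python3 -m jog '[{"rx":0,"ry":0,"rz":0,"x":0,"y":0.03,"z":0,"jaw":-1},{"rx":0,"ry":0,"rz":0,"x":0,"y":0,"z":0,"jaw":-1}]'; done
python3 -m jog '[{"rx":0,"ry":0,"rz":0,"x":0,"y":0.025,"z":0,"jaw":-1},{"rx":0,"ry":0,"rz":0,"x":0,"y":0,"z":0,"jaw":-1}]'
```

```text
clock: 8.43
tcp_pos: [0.6558, -0.0157, 0.1429]
orientation: [-2.356, -2.078, -0.001]
contact_force: [2.0, 1.0, -4.0]
grip_width: 0.0139
gripper_force: 110.3
clock: 8.68
tcp_pos: [0.6558, -0.0153, 0.143]
orientation: [2.357, 2.077, -0.001]
contact_force: [3.0, -2.0, -2.3]
grip_width: 0.0138
gripper_force: 110.3
```

```bash
python3 -m jog '[{"rx":0,"ry":0,"rz":0,"x":0,"y":0.025,"z":0,"jaw":-1},{"rx":0,"ry":0,"rz":0,"x":0,"y":0,"z":0,"jaw":-1}]'
python3 -m jog '[{"rx":0,"ry":0,"rz":0,"x":0,"y":0.025,"z":0,"jaw":-1},{"rx":0,"ry":0,"rz":0,"x":0,"y":0,"z":0,"jaw":-1}]'
```

```text
clock: 8.93
tcp_pos: [0.6558, -0.0133, 0.143]
orientation: [2.356, 2.078, -0.001]
contact_force: [3.3, -2.7, -2.7]
grip_width: 0.0136
gripper_force: 110.2
clock: 9.18
tcp_pos: [0.6559, -0.0115, 0.143]
orientation: [2.356, 2.078, -0.0]
contact_force: [3.0, -2.7, -2.9]
grip_width: 0.0136
gripper_force: 110.1
```

```bash
python3 -m jog '[{"rx":0,"ry":0,"rz":0,"x":0,"y":0.02,"z":0,"jaw":-1},{"rx":0,"ry":0,"rz":0,"x":0,"y":0,"z":0,"jaw":-1}]'
python3 -m jog '[{"rx":0,"ry":0,"rz":0,"x":0,"y":0.02,"z":0,"jaw":-1},{"rx":0,"ry":0,"rz":0,"x":0,"y":0,"z":0,"jaw":-1}]'
python3 - <<'E'
from h import *
p=camera_params("wrist");f=grab_frame("wrist");np.save("w5.npy",p,allow_pickle=True)
cv2.imwrite("pics/w5.png",cv2.resize(f[130:240,180:330],None,fx=5,fy=5,interpolation=cv2.INTER_CUBIC)[:,:,::-1])
E
```

```text
clock: 9.43
tcp_pos: [0.6559, -0.0114, 0.1431]
orientation: [2.356, 2.077, -0.001]
contact_force: [3.3, -4.6, -2.4]
grip_width: 0.0139
gripper_force: 110.2
clock: 9.68
tcp_pos: [0.6558, -0.0113, 0.143]
orientation: [2.356, 2.075, -0.003]
contact_force: [2.9, -5.7, -3.1]
grip_width: 0.0138
gripper_force: 110.3
```

View pics/w5.png

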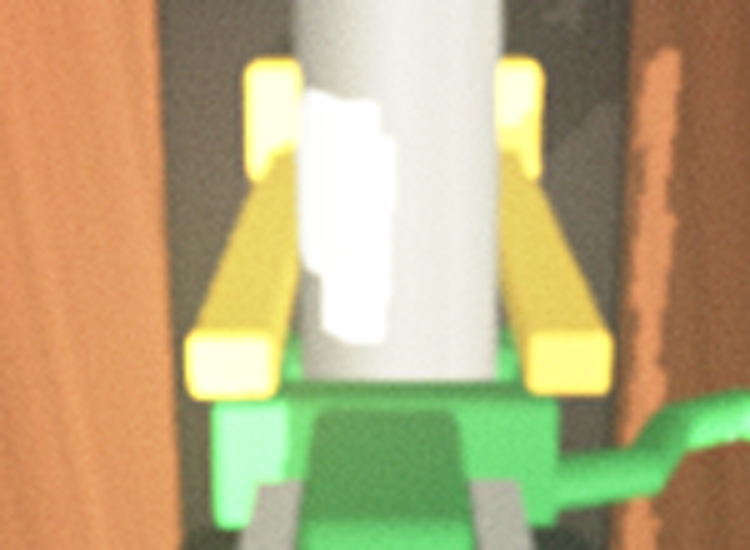

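```bash
python3 -m jog '[{"rx":0,"ry":0,"rz":0,"x":0.02,"y":0,"z":-0.03,"jaw":-1},{"rx":0,"ry":0,"rz":0,"x":0,"y":0,"z":0,"jaw":-1}]' 40
python3 -m jog '[{"rx":0,"ry":0,"rz":0,"x":0,"y":0,"z":0,"jaw":-0.4},{"rx":0,"ry":0,"rz":0,"x":0,"y":0,"z":0,"jaw":-0.2},{"rx":0,"ry":0,"rz":0,"x":0,"y":0,"z":0,"jaw":-0.2},{"rx":0,"ry":0,"rz":0,"x":0,"y":0,"z":0.2,"jaw":-0.2},{"rx":0,"ry":0,"rz":0,"x":0,"y":0,"z":0.5,"jaw":-0.2},{"rx":0,"ry":0,"rz":0,"x":0,"y":0,"z":0.6,"jaw":-0.2},{"rx":0,"ry":0,"rz":0,"x":0,"y":0,"z":0.2,"jaw":-0.2},{"rx":0,"ry":0,"rz":0,"x":0,"y":0,"z":0,"jaw":-0.2}]'
python3 - <<'E'
from h import *
f=grab_frame("wrist");p=camera_params("wrist");cv2.imwrite("pics/w6.png",f[:,:,::-1]);print(get_obs()['tcp_pos'])
E
```

```text
clock: 9.98
tcp_pos: [0.6565, -0.0113, 0.142]
orientation: [2.357, 2.076, -0.005]
contact_force: [-0.4, -6.0, 3.6]
grip_width: 0.0137
gripper_force: 111.6
clock: 10.98
tcp_pos: [0.6574, -0.009, 0.2322]
orientation: [2.355, 2.077, 0.002]
contact_force: [0.2, -0.2, -0.5]
grip_width: 0.0342
gripper_force: 0.0
[ 0.65671755 -0.00917114  0.23083934]
```

View pics/w6.png

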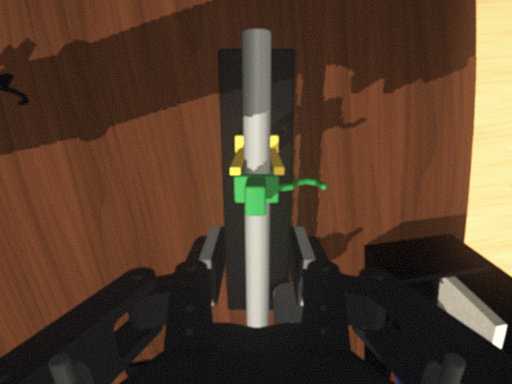

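The clip sits upright against the yellow prongs (about row 175), hook on the far side, gripper clear. I'll check the gap numerically, and that the stop hasn't moved.

```bash
python3 - <<'E'
from h import *
p=camera_params("wrist");f=grab_frame("wrist")
mid=np.array([.6525,-.0545,0]);a=np.radians(-7.1);ya=np.array([-np.sin(a),np.cos(a),0]);xa=np.array([np.cos(a),np.sin(a),0])
Y=mask(f,(20,120,100),(35,255,255));G=mask(f,(50,120,40),(75,255,255))
for c in(234,236,238,277,279,281):
    y=np.nonzero(Y[:,c])[0];g=np.nonzero(G[160:205,c])[0]+160
    if len(y) and len(g):print(c,y.max(),g.min(),g.max(),"stop",((onz(p,(c,y.max()+.5),.134)-mid)@ya*1e3).round(1),"roof",((onz(p,(c,g.min()-.5),.136)-mid)@ya*1e3).round(1))
for r_ in(182,190,196,205):
    g=np.nonzero(G[r_,225:290])[0]+225;print(r_,g.min(),g.max())
E
```

```text
236 175 176 202 stop 57.2 roof 57.7
238 175 176 202 stop 57.2 roof 57.7
277 175 176 202 stop 57.1 roof 57.6
279 174 177 201 stop 58.0 roof 56.8
281 175 185 190 stop 57.1 roof 49.8
182 235 278
190 235 289
196 235 279
205 246 265
```

Stop face and roof edge coincide at about 57.3 mm, and the stop is still where it was before (57.5–57.9 mm).

```bash
python3 -c "
from bench import r
print(r.hand_in())"
```

```text
the job is handed in; nothing more can be done
None
```

The green clip is snapped home on the rail and butted against the yellow stop, upright with its hook on the far side; the stop did not measurably move, the rail did not bottom out, and the job is handed in after about 11 s of the 62 s.

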